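# Shut the drying chamber's lid and bayonet the port plug home

## Robot

A 7-joint arm with a two-finger parallel gripper is mounted at the origin on the work surface. World frame = base frame: x ahead of the robot, y to its left, z up, the work surface at z = 0. Lengths are in m, angles in rad, forces in N, time in s.
With the tool pointing down it reaches from about 0.425 to 0.925 m from the base axis. Payload 6.8 kg.
Tool frame: the origin (TCP) lies between the finger pads, 19 mm behind the fingertips; this is the grasp point; z points along the fingers, y is the line along which they close (so a half turn about z gives the same grasp; the last joint's range is limited). The gripper opens to 85 mm and grips with 20 to 120 N. Pads are 22 mm wide; open, the fingers measure 114 mm over their backs; the gripper's body (76 mm by 85 mm) begins 54 mm behind the grasp point. The pads swing forward as they close: fully open they stand 13 mm farther back than shut.
Start: joints at [1.168, 0.477, 0.022, 1.555, -0.011, 1.109, -0.083], TCP at [0.196, -0.646, 0.25] pointing down, gripper open.
Joint ranges: [-2.96, 2.96], [-0.34, 2.1], [-1.41, 1.46], [0.24, 2.44], [-1.37, 4.51], [0.17, 1.92], [-2.96, 2.96]. Speed limits (rad/s): [2.39, 2.39, 3.14, 3.14, 3.14, 3.14, 3.14].

## Interface

Orientations are given as a unit quaternion [w, x, y, z].
In Python, from station import bot gives the robot as it stands. The module is installed in compiled form; this text tells all that it offers.
- The arm moves only by the shell command python3 -m jog 'ROWS' [OPENING] [FORCE]. ROWS is JSON, a list of rows, each a list of 4 numbers: the shift along the tool's x, y, z in cm, then the turn about the tool's z in rad. In form: [[x, y, z, spin], ...]. A call has 1 to 20 rows; each row is the pose to reach, as a shift and turn from the pose commanded when the call began, along the tool's axes at that moment; what a row does not reach only later rows make up. A row lasts 1/12 s, in which the tool goes at most 41.7 mm and 7.16 degrees, less where a joint would pass 70% of its speed; a pose out of reach is approached as far as the arm can. A call with a gripper value outside its range is refused whole. OPENING is the closure, from -1 (fully open) to 1 (shut), set as the call begins (- or left out, the last holds). The fingers move at their own pace and stop on an object; FORCE is the grip in N (left out, the last holds). Time passes only in rows, so rows that repeat a pose let the fingers close. It gives the time, the measured TCP pose, the force, the opening and the grip force at its end, in the units of the state.
- bot.get_obs(): the state, without advancing time (a new reading comes with each control period).
- bot.read_camera(name): name is "side" or "top" or "wrist"; returns a dict with "pixels" (400x640x3 uint8, red, green, blue), "depth" (400x640 float32, m along the optical axis (not along the pixel's ray), 0 where there is no reading), "fovy" (degrees; the focal length in pixels is half the picture's height over the tangent of half this angle, whatever the lens; pixels are square), "cx", "cy" (the principal point, pixels), "pose" (4x4, takes a point from camera to world coordinates). Camera axes: x right, y down, z forward; pixel columns grow to the right and rows downward; lengths in m; the calibration is good to about 2 mm. A picture is of the moment at which its call begins.
- bot.hand_in(): hands the job in; it is judged then, once.
The state is a dict: "t": time; "q": joint angles; "joint_vel": joint speeds; "joint_torque": joint torques, N m; "eef_pos": TCP position; "tool_rot": TCP orientation; "contact_force": force on the tool from outside, world axes, zero at the start; "torque": the same for the moment, N m; "gripper_width": opening from 0.0 (shut) to 1.0 (fully open); "grasp_force": force on a finger pad.
Only numpy, scipy, OpenCV 4.12 (cv2) and the standard library are available. Lean on these libraries where they do the work, as an engineer would, in place of code of your own. Each camera call takes 0.05 s, during which the arm holds its last target. There are 200 camera calls.

## Task

Press the open lid of the bench drying chamber shut until its catch has snapped in. Then take the bayonet port plug from the bench, push it down into the port in the lid with its lugs in the two slots, and with it pressed in turn it a quarter turn clockwise (seen from above) to its stop. Finish holding it there: still gripping the plug and pressing it against the port's spring so that its flange lies flush on the port's rim; do not let go, and leave the bottle, tip box and tube rack where they stand.

Things in the scene. Friction and masses are not known exactly. Their poses are not given: they have to be found in the camera images.
- chamber: The fixed bench drying chamber: white box 220 mm (x) x 200 mm (y), 75 mm high, with a 70 mm deep, 45 mm high console with dark display in front. Origin: centre of the box's underside; x level towards the hinge side, z up. Turned up to 0.3 rad.
- lid (a joint): Hinge angle of the grey lid, rad: 0 shut, grows as it opens; starts at 0.6 to 1.0 and stays where left (about 2 N at the press point moves it). Plate 205 mm front to back, 196 mm wide, 12 mm thick, hinged on its far edge. From 0.07 rad it meets a spring catch at the front; 4 to 6 N takes it past (near 0.05), it snaps shut and stays.
- lid_hinge (a point): Middle of the hinge line, level with the lid's underside when shut (76 mm above the bench). Axes turn with the lid; shut: x from front edge to hinge, y along the hinge, z up. A lid point d in front of the hinge and h above the underside stands at angle q: d*cos(q)-h*sin(q) in front of the hinge and d*sin(q)+h*cos(q) above it.
- lid_press (a point): Where to press: a point on the lid's outer (top) face, on its middle line, 30 mm from the free front edge; d = 175 mm, h = 12 mm (see lid_hinge); moves with the lid. The port's wall begins 48 mm further back.
- port (a point): Centre of the port's mouth, level with its rim: round aluminium socket, outer radius 27 mm, 30 mm proud of the lid's outer face, on the middle line 100 mm before the hinge. Axes as lid_hinge. Mouth: 30 mm hole with two slots 13 mm wide along +x and -x out to 23 mm radius. Under the 6 mm ledge the lugs can turn, clockwise only, from slots to a stop at about 94 degrees. Rim 118 mm up when shut.
- spring_plate (a joint): Travel of the round spring plate inside the port, m: 0 at rest with its top 10 mm below the rim, grows as the plug pushes it in. It pushes back with about 3 N at first and 8 N at 0.010, when the plug's flange is flush on the rim.
- plug: Black bayonet port plug, upright on the bench, 60-130 g. Origin: centre of underside; z up. Shaft 26 mm diameter, 20 mm long; two steel lugs along +x and -x, 8 mm wide, 2 to 10 mm above the underside, reaching 21 mm from the axis; flange 54 mm diameter, at 20 to 26 mm; flat metal wing grip 42 mm long along x (same direction as the lugs), 12 mm wide, at 26 to 52 mm. Half-turn symmetric
- plug_seat (a point): Centre of the underside of the plug's flange, 20 mm above the plug's underside; coincides with point port when the plug is flush. If the turned plug is not pressed, the spring lifts it about 4 mm until its lugs lie under the ledge.
- plug_grip (a point): Point on the plug's axis where the wing may be held, 49 mm above the underside (3 mm below the wing's top): with the TCP here the fingertips are 4 mm above the flange.
- bottle: Bystander: upright clear bottle, 64 mm diameter, 130 mm tall; origin at the centre of its underside. It stands on one side of the chamber, the plug on the other; which is which varies.
- tip_box: Bystander: pipette tip box 88 x 123 x 62 mm high; origin at the centre of its underside.
- tube_rack: Bystander: tube rack 70 x 120 x 48 mm high; origin at the centre of its underside.
Mind the look-alikes: they are no part of the job. Several things look just like the plug: the one meant starts farthest to the robot's left.

How it is judged:
By the outcome, as a careful person would: the job done as asked, in the order asked, and still so for the second after the job is handed in, while the arm keeps its last pose, push and grip.
It also fails if it takes over 72 s, if anything falls off the work surface, if the arm or the gripper's body presses on something with over 40 N, if the wrist force passes 120 N, or if a joint passes its speed limit or range.

## Working session

There is one attempt and no reset: what is moved stays moved. The work goes in short steps, Python scripts to look and compute and a shell command to move; the robot and the scene stay as the last step left them, time stands still between calls to the robot, and variables do not carry over. Pictures are saved under pics/ and viewed, at most 10 in all, crops included, and the job is handed in when it is done.

```bash
mkdir -p pics; cat > h.py <<'E'
import numpy as np, cv2
from station import bot
def cam(n,save=None):
    c=bot.read_camera(n); c['f']=200/np.tan(np.radians(c['fovy'])/2)
    if save: cv2.imwrite('pics/'+save,c['pixels'][:,:,::-1])
    return c
def ray(c,u,v):
    d=np.array([(u-c['cx'])/c['f'],(v-c['cy'])/c['f'],1.]); P=np.array(c['pose'])
    return P[:3,3],P[:3,:3]@d
def onz(c,u,v,z):
    o,d=ray(c,u,v); return o+d*(z-o[2])/d[2]
def dep(c,u,v):
    o,d=ray(c,u,v); return o+d*c['depth'][int(round(v)),int(round(u))]
def proj(c,p):
    P=np.array(c['pose']); q=P[:3,:3].T@(np.array(p)-P[:3,3]); return c['cx']+c['f']*q[0]/q[2],c['cy']+c['f']*q[1]/q[2]
def cloud(c):
    v,u=np.mgrid[:400,:640]; z=c['depth']; P=np.array(c['pose'])
    X=np.stack([(u-c['cx'])/c['f']*z,(v-c['cy'])/c['f']*z,z],-1)
    return X@P[:3,:3].T+P[:3,3]
E
python3 - <<'E'
from h import *
np.set_printoptions(precision=4,suppress=True)
for n in ['side','top']:
    c=cam(n,n+'0.png'); print(n,c['f'],c['cx'],c['cy']);print(np.array(c['pose']))
o=bot.get_obs();print(o)
E
```

```text
side 457.3061449362924 322.38976814922046 203.11046900865938
[[-0.8177 -0.4189  0.3948  0.1416]
 [-0.5756  0.5891 -0.5672  0.6108]
 [ 0.005  -0.691  -0.7228  0.901 ]
 [ 0.      0.      0.      1.    ]]
top 422.14821020269056 324.62455079227294 191.27814972181181
[[-0.0161 -0.991   0.1326  0.4403]
 [-0.9997  0.0187  0.0185 -0.0116]
 [-0.0208 -0.1323 -0.991   1.2031]
 [ 0.      0.      0.      1.    ]]
{'t': 0.1, 'q': array([ 1.1679,  0.4777,  0.0224,  1.5563, -0.0115,  1.1093, -0.0831]), 'joint_vel': array([ 0.0015,  0.0002,  0.001 , -0.001 , -0.0006,  0.0019, -0.0009]), 'joint_torque': array([  0.0049, -59.7755,   1.6135, -28.1955,   0.0128,   0.0051,
         0.    ]), 'eef_pos': array([ 0.1959, -0.6454,  0.2491]), 'tool_rot': array([-0.0008,  0.9892,  0.1469, -0.0002]), 'contact_force': array([ 0.4525,  0.311 , -0.063 ]), 'torque': array([ 0.0132, -0.0394, -0.0196]), 'grasp_force': 0.0, 'gripper_width': 0.9972564531984534}
```

View pics/top0.png

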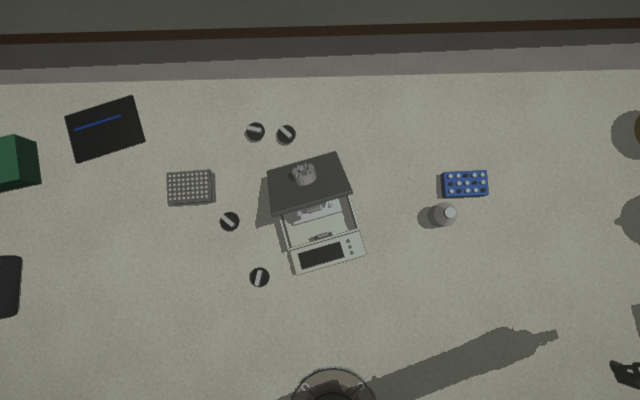

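View pics/side0.png

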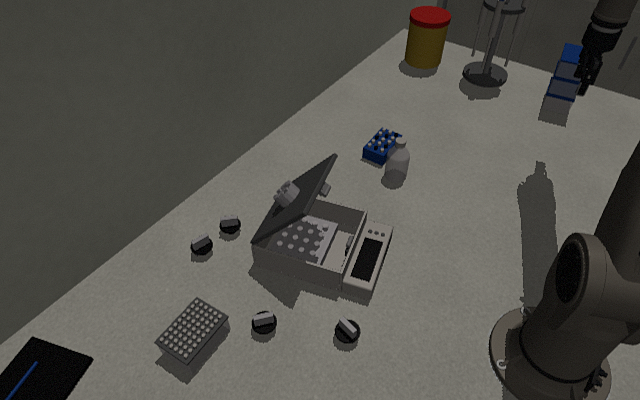

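Top view: four plug look-alikes at (255,131), (286,134), (229,221) and (259,277). Image left is robot left (+y), and (229,221) is farthest left, which should match side (264,321). The chamber is centred near (315,215), with the lid open and the port at (304,174). I'll measure these and crop the plug to confirm.

```bash
cat > m1.py <<'E'
from h import *
np.set_printoptions(precision=4,suppress=True)
t=cam('top');s=cam('side')
def plug(c,u,v,r=16):
    u0,v0=u-r,v-r
    h=cv2.cvtColor(c['pixels'],cv2.COLOR_RGB2HSV)[v0:v+r,u0:u+r]
    C=cloud(c)[v0:v+r,u0:u+r]
    m=(C[...,2]>.035)
    fl=(C[...,2]>.015)
    w=C[m];mu=np.median(w,0);
    (a,b),sz,ang=cv2.minAreaRect((w[:,:2]*1e4).astype(np.float32))
    P=C[fl]; (e,g),rad=cv2.minEnclosingCircle((P[:,:2]*1e4).astype(np.float32))
    ev,E=np.linalg.eigh(np.cov(w[:,:2].T)); d=E[:,1]
    return 'wing',m.sum(),mu,np.array([a,b])/1e4,np.array(sz)/1e4,'dir',np.arctan2(d[1],d[0]),'flange',np.array([e,g,rad])/1e4
for p in [(255,131),(286,134),(229,221),(259,277)]: print('top',p,*plug(t,*p))
for p in [(202,245),(230,225),(264,321),(347,331)]: print('side',p,*plug(s,*p,20))
cv2.imwrite('pics/crop1.png',np.hstack([cv2.resize(t['pixels'][196:246,204:254,::-1],(400,400),interpolation=2),cv2.resize(s['pixels'][296:346,239:289,::-1],(400,400),interpolation=2)]))
# lid plane & chamber
for n,c,seed in (('top',t,(320,195)),('side',s,(300,215))):
    C=cloud(c);print(n,'lid seed',C[seed[1],seed[0]])
Ct=cloud(t)
for u,v in [(267,185),(340,155),(349,187),(275,210),(304,170),(325,255),(295,272),(364,258)]: print((u,v),dep(t,u,v))
E
python3 m1.py
```

```text
top (255, 131) wing 84 [0.775  0.2068 0.0516] [0.6211 0.097 ] [0.4204 0.0341] dir -2.524253381930718 flange [0.6208 0.1043 0.2144]
top (286, 134) wing 81 [0.7643 0.1181 0.0518] [0.6148 0.0525] [0.3709 0.0235] dir -2.751498095946162 flange [0.6168 0.0565 0.1891]
top (229, 221) wing 83 [0.5173 0.2763 0.0515] [0.4769 0.1455] [0.3215 0.024 ] dir 1.2911055577695674 flange [0.4827 0.1469 0.164 ]
top (259, 277) wing 89 [0.3651 0.1926 0.0514] [0.4065 0.1024] [0.0358 0.2351] dir 1.9716916687048147 flange [0.398  0.1042 0.1232]
side (202, 245) wing 154 [0.7754 0.2127 0.0498] [0.4705 0.4159] [0.0419 0.7635] dir 2.5772113679647624 flange [0.4646 0.3733 0.4009]
side (230, 225) wing 143 [0.765  0.1245 0.0502] [0.4641 0.3719] [0.0419 0.8016] dir 2.478830479353542 flange [0.4525 0.3536 0.4035]
side (264, 321) wing 196 [0.5174 0.2837 0.0506] [0.3407 0.4509] [0.0416 0.5091] dir 2.424566688792859 flange [0.3426 0.4513 0.2566]
side (347, 331) wing 184 [0.3618 0.1994 0.0513] [0.2496 0.3919] [0.0363 0.4868] dir 2.0724016894609836 flange [0.2566 0.3907 0.2484]
top lid seed [0.5627 0.0176 0.2248]
side lid seed [0.5274 0.1341 0.2266]
(267, 185) [ 0.6232  0.1776 -0.0031]
(340, 155) [ 0.7066 -0.0355  0.001 ]
(349, 187) [ 0.58   -0.0504  0.2267]
(275, 210) [0.5288 0.1221 0.2319]
(304, 170) [0.6338 0.0585 0.1657]
(325, 255) [0.4209 0.0118 0.0484]
(295, 272) [0.3766 0.0938 0.0432]
(364, 258) [ 0.41   -0.0967  0.001 ]
```

View pics/crop1.png

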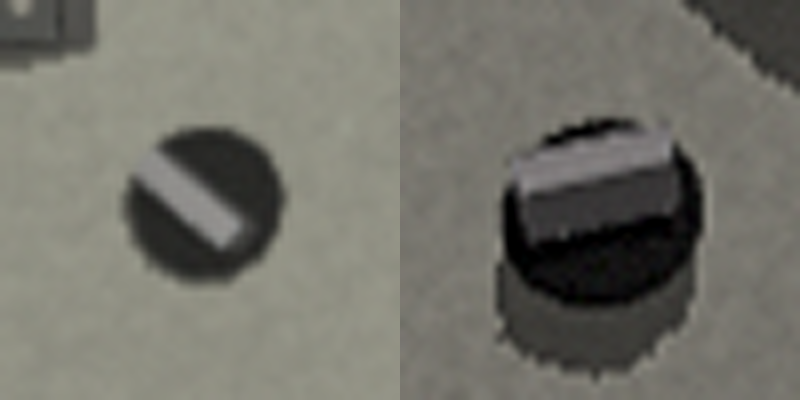

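The crop shows an upright plug: black flange with a bar-shaped wing, at top (229,221). Its y is about 0.28, against 0.21 or less for the others, so it is the one meant. Next I'll fit the lid and get cleaner plug numbers.

```bash
cat > m2.py <<'E'
from h import *
np.set_printoptions(precision=4,suppress=True)
t=cam('top');s=cam('side')
def fit(c,poly):
    m=np.zeros((400,640),np.uint8);cv2.fillPoly(m,[np.array(poly)],1);C=cloud(c)[(m>0)&(c['depth']>.1)]
    k=np.ones(len(C),bool)
    for _ in range(8):
        mu=np.median(C[k],0) if _==0 else C[k].mean(0);n=np.linalg.svd(C[k]-mu,full_matrices=0)[2][2];n*=np.sign(n[2]);k=abs((C-mu)@n)<(.02 if _<3 else .004)
    return n,C[k].mean(0),k.mean(),m
# lid upper face, port excluded
for n,c,poly in(('top',t,[(270,190),(288,185),(300,190),(318,186),(335,165),(346,182),(277,207)]),('side',s,[(262,236),(330,160),(322,195),(290,232)])):
    N,mu,k,_=fit(c,poly);print(n,N,mu,k,'q',np.arccos(N[2]),'yaw',np.arctan2(-N[1],-N[0]), np.arctan2(N[1],N[0]))
# lid mask corners (top): points above .1 in cloud near plane
N,mu,k,_=fit(t,[(270,190),(288,185),(300,190),(318,186),(335,165),(346,182),(277,207)])
C=cloud(t);m=((abs((C-mu)@N)<.006)&(C[...,2]>.08)&(abs(C[...,1])<.2)).astype(np.uint8)
m=cv2.morphologyEx(m,cv2.MORPH_OPEN,np.ones((3,3)));n_,l,st,_=cv2.connectedComponentsWithStats(m);i=1+st[1:,4].argmax();m=(l==i).astype(np.uint8)
q=np.arccos(N[2]);xh=np.array([N[0],N[1]])/np.hypot(N[0],N[1]) ; yaw=np.arctan2(xh[1],xh[0])
P=C[m>0];X=np.r_[xh,0];Y=np.cross([0,0,1],X);a=P@X;b=P@Y;print('pts',len(P),'X',X,'along X',a.min(),a.max(),'Y',np.percentile(b,[.5,50,99.5]),'z',np.percentile(P[:,2],[.5,99.5]))
# port: points above lid plane
h=(C-mu)@N; pm=(h>.025)&(h<.036)&(abs(C[...,1]-.05)<.08)&(C[...,2]>.12); Q=C[pm];print('port rim',len(Q),Q.mean(0),np.median(h[pm]))
# chamber console top edge / box yaw
cm=(abs(C[...,2]-.045)<.004)&(C[...,0]<.5)&(C[...,0]>.3)&(abs(C[...,1])<.14);print(cm.sum());r=cv2.minAreaRect((C[cm][:,:2]*1000).astype(np.float32));print('console',r)
# plug
for n,c,(u,v),r in(('top',t,(229,221),14),('side',s,(264,321),20)):
    C=cloud(c)[v-r:v+r,u-r:u+r].reshape(-1,3);ok=c['depth'][v-r:v+r,u-r:u+r].ravel()>.1;C=C[ok]
    w=C[(abs(C[:,2]-.052)<.005)];f=C[(C[:,2]>.022)&(C[:,2]<.032)]
    print(n,'wing',len(w),w.mean(0),[np.round(x,1) for x in cv2.minAreaRect((w[:,:2]*1000).astype(np.float32))],'fl',len(f),cv2.minEnclosingCircle((f[:,:2]*1000).astype(np.float32)),np.median(f[:,2]))
    # colour
    im=c['pixels'].max(2)
    mm=np.zeros_like(im);mm[v-r:v+r,u-r:u+r]=1
    g=((im>110)&(mm>0)) if 0 else None
E
python3 m2.py
```

```text
top [0.7226 0.199  0.662 ] [0.5826 0.0512 0.1931] 1.0 q 0.8473414248862428 yaw -2.872842048260975 0.2687506053288181
side [0.8967 0.0441 0.4405] [0.5636 0.0901 0.1959] 0.20815752461322082 q 1.1146638691362685 yaw -3.092424138615712 0.049168514974081194
pts 3117 X [0.9641 0.2655 0.    ] along X 0.5306079976531645 0.6711240745058947 Y [-0.2054 -0.1086 -0.0123] z [0.0862 0.2381]
port rim 149 [0.6312 0.0615 0.1807] 0.02939048563135644
1728
console ((454.1766052246094, 12.361228942871094), (126.17810821533203, 198.78399658203125), 15.194043159484863)
top wing 68 [0.5183 0.2784 0.0517] [array([518.6, 278.9]), array([41.8, 12. ]), np.float64(49.2)] fl 198 ((518.439697265625, 279.193115234375), 26.955839157104492) 0.026045116033546867
side wing 125 [0.5196 0.2819 0.0513] [array([520.3, 281.4]), array([41.6, 14.1]), np.float64(52.1)] fl 274 ((520.7265625, 281.19024658203125), 27.51921844482422) 0.025990048910136176
```

```bash
cat > go.py <<'E'
# usage: go.py px py pz phi(commanded) then targets x y z phi ... -> rows (cm, rad)
import sys,numpy as np
a=np.array(sys.argv[1:],float).reshape(-1,4);p=a[0];f=p[3]
for b in a[1:]:
    d=b[:3]-p[:3];print(np.round([100*(d[0]*np.cos(f)+d[1]*np.sin(f)),100*(d[0]*np.sin(f)-d[1]*np.cos(f)),-100*d[2],-(b[3]-f)],3).tolist())
E
python3 go.py .196 -.646 .25 .295  .196 -.646 .31 .295  .56 .042 .31 1.84
```

```text
[0.0, 0.0, -6.0, -0.0]
[54.83, -55.245, -6.0, -1.545]
```

```bash
python3 -m jog '[[0,0,-6,0],[0,0,-6,0],[54.8,-55.2,-6,-1.545],[54.8,-55.2,-6,-1.545],[54.8,-55.2,-6,-1.545],[54.8,-55.2,-6,-1.545],[54.8,-55.2,-6,-1.545],[54.8,-55.2,-6,-1.545],[54.8,-55.2,-6,-1.545],[54.8,-55.2,-6,-1.545],[54.8,-55.2,-6,-1.545],[54.8,-55.2,-6,-1.545],[54.8,-55.2,-6,-1.545],[54.8,-55.2,-6,-1.545],[54.8,-55.2,-6,-1.545],[54.8,-55.2,-6,-1.545],[54.8,-55.2,-6,-1.545],[54.8,-55.2,-6,-1.545],[54.8,-55.2,-6,-1.545],[54.8,-55.2,-6,-1.545]]' 1 20
python3 -c "
from station import bot;import numpy as np
o=bot.get_obs();print(o['q'])"
```

```text
t: 1.97
eef_pos: [0.5477, 0.0186, 0.3102]
tool_rot: [0.0, 0.606, 0.795, 0.0]
contact_force: [0.9, -0.6, -0.2]
gripper_width: 0.001
grasp_force: 0.0
[ 0.38049219  0.27600992 -0.63799089  1.75446828  0.1778822   1.16871981
 -0.04092493]
```

```bash
python3 -m jog '[[0,0,0,0],[0,0,0,0]]'; python3 - <<'E'
from h import *
c=cam('wrist','w1.png');print(c['f'])
E
```

```text
t: 2.13
eef_pos: [0.5475, 0.02, 0.3099]
tool_rot: [-0.0, 0.604, 0.797, 0.001]
contact_force: [0.0, -1.1, 0.7]
gripper_width: -0.0
grasp_force: 0.0
295.81408977371507
```

View pics/w1.png

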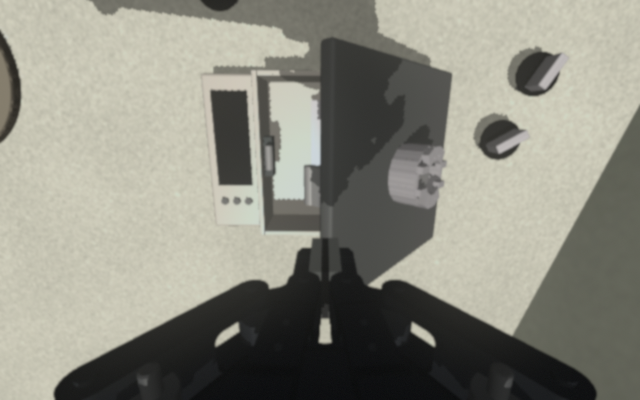

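Wrist view: the lid's front edge is at x≈325, the port at (418,177), the console on the left and two decoy plugs upper right. The fingers are beside the lid's front edge. Next: press the lid down along its arc.

```bash
cat > lidgo.py <<'E'
import numpy as np,subprocess
a=[]
for q in (.95,.85,.7,.55,.4,.3,.2,.15,.11,.08):
    d=.172;X=.658-(d*np.cos(q)-.012*np.sin(q))+.012*min(1,q/.25);z=.076+d*np.sin(q)+.012*np.cos(q)+.019
    w=X*np.array([.9641,.2655])-.1086*np.array([-.2655,.9641]);a+=[w[0],w[1],z,1.843]
    if len(a)==4:a=[a[0],a[1],.31,1.843]+a
print(subprocess.run(['python3','go.py','.5475','.02','.31','1.843']+[str(x) for x in a],capture_output=True,text=True).stdout)
E
python3 lidgo.py
```

```text
[1.732, 4.661, -0.0, -0.0]
[1.732, 4.661, 6.811, -0.0]
[1.737, 3.239, 7.786, -0.0]
[1.744, 1.307, 9.502, -0.0]
[1.749, -0.347, 11.487, -0.0]
[1.754, -1.685, 13.697, -0.0]
[1.756, -2.388, 15.271, -0.0]
[1.759, -3.169, 16.907, -0.0]
[1.761, -3.618, 17.743, -0.0]
[1.762, -3.947, 18.419, -0.0]
[1.763, -4.176, 18.929, -0.0]
```

```bash
python3 -m jog '[[1.73,4.7,0,0],[1.73,4.7,0,0],[1.73,4.7,3.5,0],[1.73,4.7,6.8,0],[1.73,3.9,7.3,0],[1.74,3.2,7.8,0],[1.74,2.3,8.6,0],[1.74,1.3,9.5,0],[1.75,0.5,10.5,0],[1.75,-0.3,11.5,0],[1.75,-1,12.6,0],[1.75,-1.7,13.7,0],[1.76,-2.1,14.5,0],[1.76,-2.4,15.3,0],[1.76,-2.8,16.1,0],[1.76,-3.2,16.9,0],[1.76,-3.6,17.7,0],[1.76,-3.9,18.4,0],[1.76,-4.2,18.9,0],[1.76,-4.2,18.9,0]]'
```

```text
t: 3.85
eef_pos: [0.5005, 0.0225, 0.1197]
tool_rot: [-0.001, 0.606, 0.796, -0.001]
contact_force: [-0.3, 0.0, 0.1]
gripper_width: 0.003
grasp_force: 0.0
```

```bash
python3 -m jog '[[0,-0.1,0.3,0],[0,-0.2,0.6,0],[0,-0.3,0.9,0],[0,-0.4,1.2,0],[0,-0.4,1.35,0],[0,-0.4,1.5,0],[0,-0.4,1.5,0]]'; python3 - <<'E'
from h import *
np.set_printoptions(precision=4,suppress=True)
c=cam('top','t2.png');C=cloud(c)
for X in(.47,.5,.52,.6,.64):
  for Y in (-.17,-.05):
    w=X*np.array([.9641,.2655])+Y*np.array([-.2655,.9641]);u,v=proj(c,[*w,.088]);print(X,Y,dep(c,u,v))
E
```

```text
t: 4.43
eef_pos: [0.4975, 0.0215, 0.1067]
tool_rot: [-0.0, 0.606, 0.796, -0.001]
contact_force: [-5.2, -1.0, 14.9]
gripper_width: 0.001
grasp_force: 7.0
0.47 -0.17 [ 0.4769 -0.0289  0.5001]
0.47 -0.05 [0.4571 0.0452 0.4853]
0.5 -0.17 [ 0.496  -0.0241  0.4882]
0.5 -0.05 [0.4759 0.0507 0.4809]
0.52 -0.17 [ 0.5087 -0.0208  0.4849]
0.52 -0.05 [0.4892 0.0552 0.4687]
0.6 -0.17 [ 0.6242 -0.0046  0.0841]
0.6 -0.05 [0.5918 0.1111 0.0877]
0.64 -0.17 [0.6621 0.006  0.0885]
0.64 -0.05 [0.6303 0.1217 0.088 ]
```

```bash
python3 go.py .498 .0215 .105 1.84  .498 .0215 .205 1.84  .52 .28 .24 4.01
python3 -m jog '[[0,0,-3,0],[0,0,-6,0],[0,0,-9,0],[0,0,-13,0]]' 0
python3 - <<'E'
from h import *
np.set_printoptions(precision=4,suppress=True)
o=bot.get_obs();print(o['q'],o['eef_pos'],o['tool_rot'])
c=cam('side');C=cloud(c);m=(C[...,0]>.42)&(C[...,0]<.66)&(C[...,1]>-.06)&(C[...,1]<.16)&(C[...,2]>.06)&(C[...,2]<.14)
Z=C[m][:,2];print(np.histogram(Z,bins=np.arange(.06,.145,.004)))
E
```

```text
[0.0, 0.0, -10.0, -0.0]
[24.334, 8.996, -13.5, -2.17]
t: 4.82
eef_pos: [0.4964, 0.0214, 0.2356]
tool_rot: [-0.002, 0.606, 0.796, -0.001]
contact_force: [0.4, -1.0, 0.5]
gripper_width: 0.5
grasp_force: 0.0
[ 0.4005  0.2677 -0.6605  1.9505  0.1939  0.9908 -0.0812] [0.4964 0.0214 0.2356] [-0.0018  0.6058  0.7956 -0.0013]
(array([ 115,  105,  114,  247,  156,   99, 1916, 2759,   60,   36,   47,
         52,   72,   69,  163,   23,    0,    0,    0,    0,    0]), array([0.06 , 0.064, 0.068, 0.072, 0.076, 0.08 , 0.084, 0.088, 0.092,
       0.096, 0.1  , 0.104, 0.108, 0.112, 0.116, 0.12 , 0.124, 0.128,
       0.132, 0.136, 0.14 , 0.144]))
```

The lid now lies level at 0.088 m and stays there, so the catch has snapped. Moving over the plug.

```bash
python3 -m jog '[[24.3,9,0,-2.17],[24.3,9,0,-2.17],[24.3,9,0,-2.17],[24.3,9,0,-2.17],[24.3,9,0,-2.17],[24.3,9,0,-2.17],[24.3,9,0,-2.17],[24.3,9,0,-2.17],[24.3,9,0,-2.17],[24.3,9,0,-2.17],[24.3,9,0,-2.17],[24.3,9,0,-2.17],[24.3,9,0,-2.17],[24.3,9,0,-2.17],[24.3,9,0,-2.17],[24.3,9,0,-2.17],[24.3,9,0,-2.17],[24.3,9,0,-2.17],[24.3,9,0,-2.17],[24.3,9,0,-2.17]]'
cat > m3.py <<'E'
from h import *
import sys
np.set_printoptions(precision=4,suppress=True)
o=bot.get_obs();print(o['q'],o['eef_pos'],2*np.arctan2(o['tool_rot'][2],o['tool_rot'][1]))
c=cam('wrist',sys.argv[1]);u,v=proj(c,[.5195,.28,.05]);print('plug expected px',u,v)
C=cloud(c);g=(np.hypot(C[...,0]-.5195,C[...,1]-.28)<.045)&(c['depth']>.1)
w=C[g&(abs(C[...,2]-.052)<.005)];f=C[g&(C[...,2]>.022)&(C[...,2]<.031)]
print('wing',len(w),w.mean(0),cv2.minAreaRect((w[:,:2]*1000).astype(np.float32)),'fl',cv2.minEnclosingCircle((f[:,:2]*1000).astype(np.float32)))
E
python3 m3.py w2.png
```

```text
t: 6.53
eef_pos: [0.5202, 0.2796, 0.2354]
tool_rot: [-0.0, -0.42, 0.908, 0.0]
contact_force: [0.1, 0.1, 0.5]
gripper_width: 0.5
grasp_force: 0.0
[ 0.2125  0.6157 -1.1517  1.7253  0.5997  1.2054  1.3382] [0.5202 0.2796 0.2354] 4.0077652966143456
plug expected px 325.5738740249858 182.84849824548198
wing 439 [0.5194 0.28   0.0525] ((519.8876342773438, 280.28375244140625), (40.791038513183594, 11.860852241516113), 49.928253173828125) fl ((520.255615234375, 280.9129943847656), 26.981088638305664)
```

View pics/w2.png

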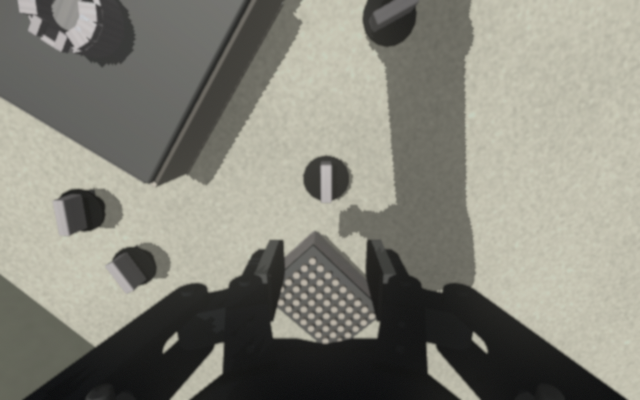

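Wrist view: the plug is at (326,182) with its wing upright in the image, lying on the tool axis and matching the expected pixel. The tip box is below at (318,290), clear of the finger line. Descending to grip.

```bash
python3 -m jog '[[0,0,4,0],[0,0,8,0],[0,0,12,0],[0,0,15,0],[0,0,17,0],[0,0,18,0],[0,0,18.6,0],[0,0,18.6,0],[0,0,18.6,0]]' && python3 -m jog '[[0,0,0,0],[0,0,0,0],[0,0,0,0],[0,0,0,0],[0,0,0,0],[0,0,0,0],[0,0,0,0],[0,0,0,0]]' 1 80
```

```text
t: 7.33
eef_pos: [0.5209, 0.2805, 0.0512]
tool_rot: [0.001, -0.42, 0.907, 0.0]
contact_force: [-0.1, -0.6, 0.2]
gripper_width: 0.499
grasp_force: 0.0
t: 8.0
eef_pos: [0.5209, 0.2803, 0.0512]
tool_rot: [0.001, -0.421, 0.907, -0.0]
contact_force: [-0.4, -0.8, 6.4]
gripper_width: 0.121
grasp_force: 78.6
```

```bash
cat > m4.py <<'E'
from h import *
np.set_printoptions(precision=4,suppress=True)
ex=np.array([.9641,.2655]);ey=np.array([-.2655,.9641])
ims=[]
for n in('top','side'):
    c=cam(n);C=cloud(c);ok=c['depth']>.1
    g=ok&(np.hypot(C[...,0]-.567,C[...,1]-.0434)<.05)
    r=C[g&(C[...,2]>.110)&(C[...,2]<.125)]
    print(n,len(r),np.median(r[:,2]),r.mean(0)); print(' circ',cv2.minEnclosingCircle((r[:,:2]*1000).astype(np.float32)))
    # lid top plane yaw & extents
    m=(ok&(abs(C[...,2]-.088)<.005)&(C[...,0]>.4)&(C[...,0]<.72)&(abs(C[...,1]-.04)<.16)).astype(np.uint8)
    m=cv2.morphologyEx(m,cv2.MORPH_OPEN,np.ones((3,3)));k,l,st,_=cv2.connectedComponentsWithStats(m);l=l==1+st[1:,4].argmax()
    L=C[l];print(' lid',np.median(L[:,2]),cv2.minAreaRect((L[:,:2]*1000).astype(np.float32)))
    u,v=map(int,proj(c,[.567,.0434,.118]));ims.append(cv2.resize(c['pixels'][v-25:v+25,u-25:u+25,::-1],(400,400),interpolation=cv2.INTER_CUBIC));print(' crop centre',u,v)
cv2.imwrite('pics/port.png',np.hstack(ims))
E
python3 m4.py
```

```text
top 234 0.11666058826342907 [0.5713 0.0445 0.1162]
 circ ((571.1145629882812, 44.42404556274414), 28.050168991088867)
 lid 0.08805369984137901 ((569.7742309570312, 44.19407653808594), (205.53939819335938, 195.7412872314453), 15.166728019714355)
 crop centre 311 198
side 285 0.11731180857952073 [0.571  0.0488 0.1165]
 circ ((571.918212890625, 47.44430160522461), 29.998767852783203)
 lid 0.08827147113042294 ((549.8773803710938, 40.925987243652344), (163.58810424804688, 198.8272247314453), 15.5955171585083)
 crop centre 311 215
```

View pics/port.png

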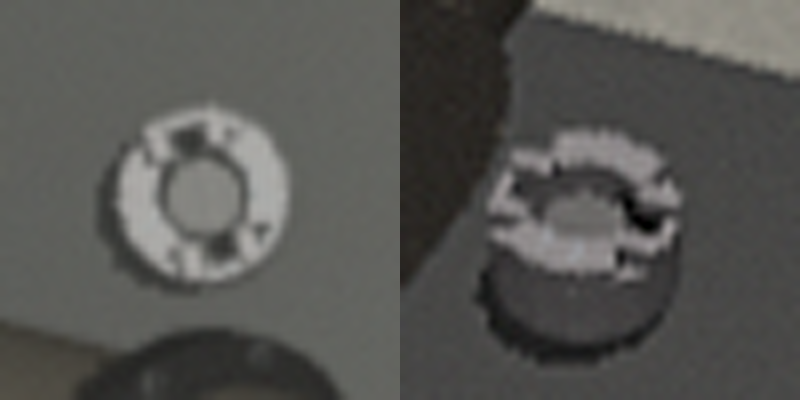

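The port rim shows in both crops (top centre ≈(311,199), side ≈(309,216)), with slots along the lid's x direction and the lid shut. Lifting the plug and standing behind the port for a wrist look.

```bash
python3 go.py .5209 .2803 .0512 4.01  .5209 .2803 .24 4.01 .6295 .061 .24 3.41
```

```text
[-0.0, 0.0, -18.88, -0.0]
[9.723, -22.457, -18.88, 0.6]
```

```bash
python3 -m jog '[[0,0,-2,0],[0,0,-6,0],[0,0,-10,0],[0,0,-14,0],[0,0,-18,0],[2,-4.5,-19,0.1],[4,-9,-19,0.2],[5.5,-12.5,-19,0.3],[7,-16,-19,0.4],[8.5,-19.5,-19,0.5],[9.7,-22.5,-19,0.6],[9.7,-22.5,-19,0.6],[9.7,-22.5,-19,0.6],[9.7,-22.5,-19,0.6],[9.7,-22.5,-19,0.6],[9.7,-22.5,-19,0.6]]'
cat > m5.py <<'E'
from h import *
import sys
np.set_printoptions(precision=4,suppress=True)
o=bot.get_obs();print(o['q'],o['eef_pos'],2*np.arctan2(o['tool_rot'][2],o['tool_rot'][1])%(2*np.pi),o['contact_force'])
c=cam('wrist',sys.argv[1] if len(sys.argv)>1 else None);C=cloud(c);ok=c['depth']>.05
g=ok&(np.hypot(C[...,0]-.572,C[...,1]-.045)<.045)
r=C[g&(C[...,2]>.112)&(C[...,2]<.124)];print(len(r),np.median(r[:,2]),'circ',cv2.minEnclosingCircle((r[:,:2]*1000).astype(np.float32)),'px',proj(c,[.572,.045,.118]))
# robust circle: outer boundary points by angle
ctr=np.array(cv2.minEnclosingCircle((r[:,:2]).astype(np.float32))[0])
for _ in range(5):
    d=r[:,:2]-ctr;a=np.arctan2(d[:,1],d[:,0]);R=np.hypot(*d.T);B=[]
    for k in range(36):
        s=(a>=-np.pi+k*np.pi/18)&(a<-np.pi+(k+1)*np.pi/18)
        if s.sum()>3:B.append(r[s][np.argsort(R[s])[int(.97*(s.sum()-1))],:2])
    B=np.array(B);A=np.c_[2*B,np.ones(len(B))];x=np.linalg.lstsq(A,(B**2).sum(1),rcond=None)[0];ctr=x[:2]
print('fit',ctr,np.sqrt(x[2]+ctr@ctr),len(B))
# lid-edge yaw
# slots: lower depth inside radius 16-22
S=C[ok&(np.hypot(C[...,0]-ctr[0],C[...,1]-ctr[1])<.0215)&(np.hypot(C[...,0]-ctr[0],C[...,1]-ctr[1])>.0165)&(C[...,2]<.113)&(C[...,2]>.08)];d=S[:,:2]-ctr;a=np.arctan2(d[:,1],d[:,0]);print('slot yaw',len(S),np.angle(np.exp(2j*a).mean())/2)
E
python3 m5.py w3.png
```

```text
t: 9.43
eef_pos: [0.6286, 0.0623, 0.2402]
tool_rot: [0.0, -0.135, 0.991, 0.0]
contact_force: [-0.5, -0.3, -0.9]
gripper_width: 0.123
grasp_force: 78.3
[ 0.4826  0.6059 -0.9909  1.6267  0.5349  1.2049  1.2183] [0.6286 0.0623 0.2402] 3.4131948127998375 [-0.4692 -0.2987 -0.9169]
2164 0.11850421792091775 circ ((573.0084838867188, 45.70845413208008), 28.448806762695312) px (np.float64(323.02251964973186), np.float64(129.01564304665843))
fit [0.5729 0.0457] 0.027220760287517427 36
slot yaw 227 0.2094881107090991
```

View pics/w3.png

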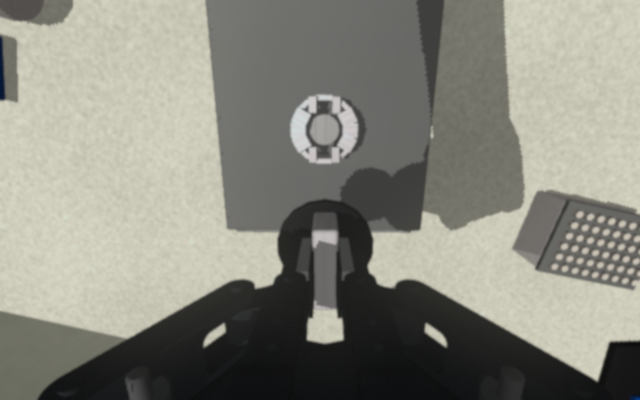

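Wrist view: port at (325,129) with its slots vertical, aligned with the tool. The plug is in hand, flange centred around (325,245). Next I'll measure the plug's offset in the hand with the same camera.

```bash
cat > m6.py <<'E'
from h import *
np.set_printoptions(precision=4,suppress=True)
o=bot.get_obs();e=o['eef_pos'];f=3.4132;c=cam('wrist');C=cloud(c)-e
T=np.stack([C[...,0]*np.cos(f)+C[...,1]*np.sin(f),C[...,0]*np.sin(f)-C[...,1]*np.cos(f),-C[...,2]],-1)
ok=(c['depth']>.03)&(np.hypot(T[...,0],T[...,1])<.04)
F=T[ok&(T[...,2]>.018)&(T[...,2]<.032)];print('flange',len(F),np.median(F[:,2]),F.min(0),F.max(0))
F=F[abs(F[:,2]-np.median(F[:,2]))<.002]
B=np.array([F[abs(F[:,1]-y)<.0012][:,[0,1]][F[abs(F[:,1]-y)<.0012][:,0].argmax()] for y in np.arange(-.022,.023,.002) if (abs(F[:,1]-y)<.0012).any()])
A=np.c_[2*B,np.ones(len(B))];x=np.linalg.lstsq(A,(B**2).sum(1),rcond=None)[0];print('circle',x[:2],np.sqrt(x[2]+x[:2]@x[:2]))
W=T[ok&(abs(T[...,2])<.004)&(abs(T[...,1])<.007)];print('wing top',len(W),np.median(W[:,2]),np.percentile(W,[1,99],axis=0))
E
python3 m6.py
```

```text
flange 2923 0.024686565900572888 [-0.0113 -0.0268  0.018 ] [0.027  0.0263 0.0302]
circle [ 0.0003 -0.0002] 0.026418304140415943
wing top 1953 -0.0013235720619505509 [[-0.02   -0.006  -0.0028]
 [ 0.021   0.0055  0.0029]]
```

```bash
python3 go.py .6286 .0623 .2402 3.4132  .5729 .0457 .2402 3.408 .5729 .0457 .164 3.408
python3 -m jog '[[2,0,0,0],[4,0,0,0],[5.8,0.1,0,0.005],[5.8,0.1,0,0.005],[5.8,0.1,2,0.005],[5.8,0.1,4,0.005],[5.8,0.1,5.5,0.005],[5.8,0.1,6,0.005],[5.8,0.1,6,0.005],[5.8,0.1,6,0.005]]'
```

```text
[5.811, -0.105, -0.0, 0.005]
[5.811, -0.105, 7.62, 0.005]
t: 10.37
eef_pos: [0.5734, 0.0466, 0.1804]
tool_rot: [0.0, -0.132, 0.991, 0.0]
contact_force: [0.8, -0.1, -0.9]
gripper_width: 0.12
grasp_force: 78.3
```

```bash
python3 -m jog '[[0.05,-0.08,0,0],[0.05,-0.08,0,0],[0.05,-0.08,0.4,0],[0.05,-0.08,0.8,0],[0.05,-0.08,1.1,0],[0.05,-0.08,1.4,0],[0.05,-0.08,1.6,0],[0.05,-0.08,1.6,0]]'
```

```text
t: 11.03
eef_pos: [0.5725, 0.045, 0.1634]
tool_rot: [-0.0, -0.131, 0.991, 0.0]
contact_force: [0.3, 0.5, -1.2]
gripper_width: 0.12
grasp_force: 78.3
```

```bash
python3 -m jog '[[0,0,0.3,0],[0,0,0.6,0],[0,0,0.9,0],[0,0,1.1,0],[0,0,1.3,0],[0,0,1.4,0],[0,0,1.5,0],[0,0,1.5,0],[0,0,1.5,0]]'
```

```text
t: 11.78
eef_pos: [0.5731, 0.0453, 0.1495]
tool_rot: [0.0, -0.131, 0.991, -0.0]
contact_force: [-0.9, -0.8, 6.0]
gripper_width: 0.118
grasp_force: 79.4
```

```bash
python3 -m jog '[[0,0,0.1,0],[0,0,0.2,0],[0,0,0.3,0],[0,0,0.3,0],[0,0,0.3,0]]'
```

```text
t: 12.2
eef_pos: [0.5732, 0.0454, 0.149]
tool_rot: [0.0, -0.131, 0.991, -0.001]
contact_force: [-9.1, -4.6, 28.4]
gripper_width: 0.121
grasp_force: 82.4
```

```bash
python3 -m jog '[[0,0,-0.1,0],[0,0,-0.1,0],[0,0,-0.1,0.1],[0,0,-0.1,0.2],[0,0,-0.1,0.3],[0,0,-0.1,0.3]]' - 110
```

```text
t: 12.7
eef_pos: [0.5748, 0.0457, 0.1492]
tool_rot: [0.002, 0.021, 1.0, 0.0]
contact_force: [0.0, 0.5, 13.7]
gripper_width: 0.112
grasp_force: 108.3
```

```bash
python3 -m jog '[[0,0,0,0.1],[0,0,0,0.2],[0,0,0,0.3],[0,0,0,0.4],[0,0,0,0.5],[0,0,0,0.6],[0,0,0,0.7],[0,0,0,0.8],[0,0,0,0.9],[0,0,0,1.0],[0,0,0,1.1],[0,0,0,1.2],[0,0,0,1.25],[0,0,0,1.25]]'; python3 -c "
from station import bot
o=bot.get_obs();print(o['torque'],o['q'])"
```

```text
t: 13.87
eef_pos: [0.574, 0.0454, 0.1492]
tool_rot: [0.001, 0.601, 0.799, 0.001]
contact_force: [-3.4, -1.3, 16.6]
gripper_width: 0.112
grasp_force: 108.9
[-0.36601952  0.9438616   0.03654696] [ 0.27645122  0.49993865 -0.60296424  1.85838512  0.3595827   0.89014037
 -0.21699371]
```

```bash
python3 -m jog '[[0,0,0,0.04],[0,0,0,0.07],[0,0,0,0.1],[0,0,0,0.12],[0,0,0,0.12],[0,0,0,0.12]]'; cat > s.py <<'E'
from station import bot;import numpy as np
o=bot.get_obs();print(o['torque'],2*np.arctan2(o['tool_rot'][2],o['tool_rot'][1]))
E
python3 s.py
```

```text
t: 14.37
eef_pos: [0.5728, 0.0454, 0.1492]
tool_rot: [0.001, 0.646, 0.763, -0.0]
contact_force: [-7.6, -2.0, 20.1]
gripper_width: 0.111
grasp_force: 109.7
[-0.41274723  1.8300863   0.6393647 ] 1.7368935249771769
```

The torque rose to 0.64 N·m at about 95°, so the stop is reached. Checking whether the plug slipped in the grip, and a look from the side.

```bash
sed -i 's/f=3.4132/f=1.7369/' m6.py; python3 m6.py; python3 - <<'E'
from h import *
c=cam('side');u,v=map(int,proj(c,[.573,.0455,.118]));cv2.imwrite('pics/fin.png',cv2.resize(c['pixels'][v-40:v+40,u-50:u+50,::-1],(750,600),interpolation=cv2.INTER_CUBIC))
C=cloud(c)[v-40:v+40,u-50:u+50];z=C[...,2][(np.hypot(C[...,0]-.573,C[...,1]-.0455)<.03)];print(np.histogram(z,bins=np.arange(.084,.136,.002)))
E
python3 s.py
```

```text
flange 3198 0.024646927925217027 [-0.0118 -0.0272  0.018 ] [0.028  0.0265 0.032 ]
circle [0.0004 0.    ] 0.02627712263032488
wing top 1880 -0.0014074458413084606 [[-0.0198 -0.006  -0.0033]
 [ 0.0211  0.0058  0.0032]]
(array([ 4, 14, 23, 14, 12, 14, 10, 17, 12, 10, 15, 16, 11, 14, 15, 20, 20,
       13, 22, 69, 76, 18,  6,  5,  6]), array([0.084, 0.086, 0.088, 0.09 , 0.092, 0.094, 0.096, 0.098, 0.1  ,
       0.102, 0.104, 0.106, 0.108, 0.11 , 0.112, 0.114, 0.116, 0.118,
       0.12 , 0.122, 0.124, 0.126, 0.128, 0.13 , 0.132, 0.134]))
[-0.45129039  1.84192059  0.72869487] 1.7369206302378455
```

View pics/fin.png

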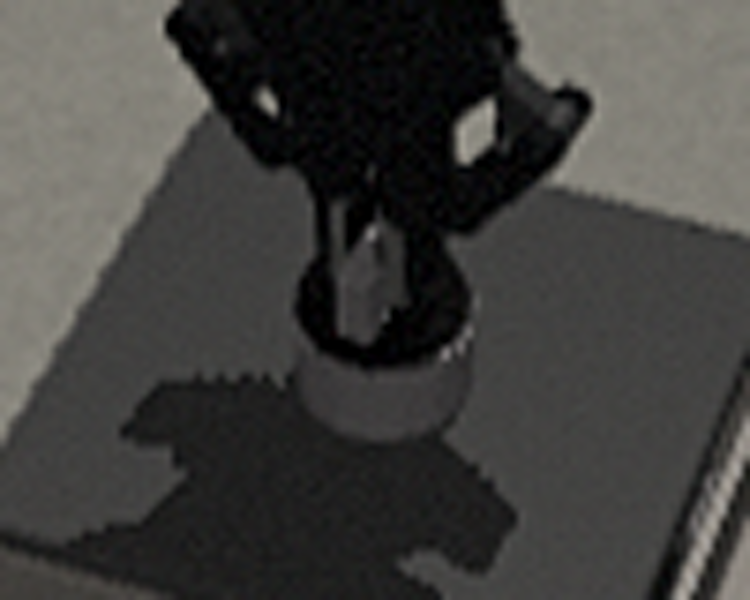

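The side crop shows the plug's flange lying on the port rim at about (385,340), with no visible gap. The flange top is at about 0.124 m, so it is flush, and the plug hasn't slipped in the grip. Handing in.

```bash
python3 -c "
from station import bot
print(bot.hand_in())"
```

```text
the job is handed in; nothing more can be done
None
```

I handed the job in with the lid snapped shut and the plug turned about 95° clockwise to its stop, still gripped and pressed flush on the rim with about 20 N; the hand-in call returned no verdict.

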